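Clamp a mower piston for its wrist-pin check

ROBOT

A 7-joint arm with a two-finger parallel gripper is mounted at the origin on the work surface. World frame = base frame: x ahead of the robot, y to its left, z up, the work surface at z = 0. Lengths are in m, angles in degrees, forces in N, time in s.
With the tool pointing down it reaches from about 0.425 to 0.875 m from the base axis. Payload 4.7 kg.
Tool frame: the origin (TCP) lies at the very end of the fingers, on their centre line; the grasp point (between the pads) lies 19 mm behind it; z points along the fingers, y is the line along which they close (so a half turn about z gives the same grasp; the last joint's range is limited). The gripper opens to 87 mm and grips with 3 to 60 N. Pads are 19 mm wide; open, the fingers measure 117 mm over their backs; the gripper's body (75 mm by 190 mm) begins 51 mm behind the grasp point.
Start: joints at [74.891, 18.392, -4.016, 83.108, 1.295, 78.541, -3.26], TCP at [0.178, -0.625, 0.223] pointing down, gripper open.
Joint ranges: [-163.93, 163.93], [-17.29, 119.83], [-79.2, 71.16], [3.27, 140.29], [-89.18, 269.18], [5.43, 117.66], [-154.24, 154.24]. Speed limits (degrees/s): [147.25, 147.25, 180, 180, 180, 180, 180].

INTERFACE

Orientations are given as [roll, pitch, yaw] about the fixed x, y, z axes, in that order (R = Rz(yaw) Ry(pitch) Rx(roll)).
In Python, from cell import get_obs, eyes, env gives the robot as it stands.
- The arm moves only by the tool servo_tool, never from a script. Its argument "series" is a list that holds one entry, the list of rows, each a list of 7 numbers: the shift along the tool's x, y, z in units of 300 mm (1.0 is 300 mm), then the turn, a rotation vector about the tool's x, y, z in units of pi rad (1.0 is pi rad), then the opening, from 0 (shut) to 1 (fully open). In form: [[[tx, ty, tz, wx, wy, wz, gripper], ...]]. A call has 1 to 12 rows; each row is the pose to reach, as a shift and turn from the pose commanded when the call began, along the tool's axes at that moment, turning the shorter way round; what a row does not reach only later rows make up. A row lasts 1/12 s, in which the tool goes at most 41.7 mm and 7.16 degrees, less where a joint would pass 70% of its speed; a pose out of reach is approached as far as the arm can. A call with a number of a shift or a turn outside -1 to 1 is refused whole. A call with a gripper value outside its range is refused whole. The fingers move at their own pace and stop on an object; "grip_force" is the grip in N (left out, the last holds). Time passes only in rows, so rows that repeat a pose let the fingers close. It gives the time, the measured TCP pose, the force, the opening and the grip force at its end, in the units of the state.
- get_obs(): the state, without advancing time (a new reading comes with each control period).
- eyes.read_camera(name): name is "side" or "top" or "wrist"; returns a dict with "frame" (400x640x3 uint8, red, green, blue), "depth" (400x640 float32, m along the optical axis (not along the pixel's ray), 0 where there is no reading), "fx", "fy", "cx", "cy" (pixels), "origin" and "rotation" of the camera in the world; the wrist camera has in their place "mount" (4x4, takes a point from camera to tool coordinates, whose origin is the TCP and whose axes are the flange's). Camera axes: x right, y down, z forward; pixel columns grow to the right and rows downward; lengths in m; the calibration is good to about 2 mm. A picture is of the moment at which its call begins: read the wrist's pose just before it.
- env.sign_off(): hands the job in; it is judged then, once.
The state is a dict: "time_s": time; "qpos": joint angles; "joint_velocities": joint speeds; "effort": joint torques, N m; "tool_pos": TCP position; "tool_rot": TCP orientation; "force": force on the tool from outside, world axes, zero at the start; "wrist_torque": the same for the moment, N m; "grip_width": finger opening in m; "grasp_force": force on a finger pad.
Only numpy, scipy, OpenCV 4.12 (cv2) and the standard library are available. Lean on these libraries where they do the work, as an engineer would, in place of code of your own. Each camera call takes 0.05 s, during which the arm holds its last target. There are 200 camera calls.

TASK

Stand the aluminium piston from the parts tray squarely on the clamp's round seat, crown up and fully down over the spigot, and let go of it. Then pump the clamp's trigger against its handle, letting it spring back between strokes, until the rubber pad presses firmly on the piston but not hard enough to crush the skirt; move the jaw by its trigger only. Finish still holding the trigger squeezed with the piston clamped, and leave the other engine parts where they lie.

Things in the scene. Friction and masses are not known exactly. Their poses are not given: they have to be found in the camera images.
- piston: Aluminium piston, 56 mm diameter, 50 mm tall, about 0.2 kg, standing crown up in the wide part of the tray (tray floor 4 mm thick, walls and gate up to 16 mm above the cart). Closed 10 mm crown on top, hollow below: skirt bore 48 mm, wall 4 mm. Origin: centre of its open underside; z up through the crown.
- seat (a point): Centre of the flat shoulder of the round grey seat (64 mm diameter, 30 mm above the cart). A tapered spigot rises 12 mm above it (28 mm diameter at the tip, 41 at the root) and goes inside the skirt; a seated piston's origin lies here within 4 mm. y points to sliding jaw and handle. Fixed jaw on the -y side: face 31 mm from the centre, top 35 mm above the shoulder, so grip the piston across x.
- clamp: The one-hand caulk-style clamp bolted to the cart (steel base plate 84 x 320 x 10 mm). Origin on the cart under the seat's centre; y axis runs from the seat to the handle, x across. A grey housing (46 mm wide, y = 110 to 206 mm, top 74 mm above the cart) carries the upright handle and trigger and guides the toothed rod of the sliding jaw.
- handle_grip (a point): Middle of the outer (+y) face of the upright black handle, 145 mm above the cart. Handle is 18 mm thick along y, 26 mm wide along x, from 74 to 158 mm above the cart. Axes as clamp.
- trigger_grip (a point): Outer (-y) face of the aluminium trigger blade, 50 mm above its pivot, 145 mm above the cart. Blade 10 mm thick, 24 wide along x, top 158 mm up. Trigger plus handle measure 52 mm along y at rest, 36 fully squeezed. The handle is fixed and only the trigger moves: put the gripper's centre about 18 mm to the -y side of handle_grip and open about 80 mm to let the trigger return.
- trigger_blade: The trigger blade itself; origin on its pivot axis, 97 mm above the cart.
- trigger (a joint): Trigger angle, rad: 0 at rest, 0.32 fully squeezed towards the handle (16 mm at the grip point). A light spring returns it (1.5 to 3.5 N at the grip point). A ratchet carries the jaw 45 mm per rad of squeeze, after up to 6 mm worth of idle travel, so a full stroke brings 8 to 14 mm; the jaw stays put when the trigger returns.
- jaw (a joint): Travel of the sliding jaw towards the seat, m. The gap between the pad and a centred piston is 0.042 minus this value; the piston first slides up to 3 mm to the fixed jaw. The jaw starts at 0.002 to 0.020. About 6 N of friction holds it; it is damped (40 N per m/s). A 20 N squeeze at the grip point gives about 9 to 12 N at the pad, and the pad force grows with the squeeze.
- pad_face: Rubber pad on the sliding jaw, 30 mm wide, 28 mm high, facing the seat.
- pad_spring (a joint): How far the rubber pad is pressed back into the jaw by its spring, m: 0 free, 0.008 fully in; 1.5 N per mm, so 0.004 is 6 N. After 0.008 the jaw presses hard. The skirt is crushed by 35 N; a squeeze of 20 to 25 N per stroke stays safely below.
- jaw_head: Grey head of the sliding jaw, 36 mm wide, top 66 mm above the cart, carrying the pad.
- tray: Shallow aluminium tray 180 x 170 mm, walls 14 mm high, with a small swinging gate on its robot side; origin under its centre. A low divider closes off a narrow strip with two pushrods.
- conrod: Forged steel connecting rod lying flat on the cart, about 125 mm long, 14 mm high; leave alone.
- pushrod_a: Polished steel pushrod, 8 mm diameter, 150 mm long, in the tray's narrow strip; leave alone.
- pushrod_b: A second pushrod just like the first, beside it; leave alone.
- dipstick: Black plastic dipstick with a yellow cap, about 170 mm long, on the cart; leave alone.
There are look-alikes about, which are no part of the job. Several things look just like the piston: the one meant starts farthest from the robot's base.

How it is judged:
By the outcome, as a careful person would: the job done as asked, in the order asked, and still so for the second after the job is handed in, while the arm keeps its last pose, push and grip.
It also fails if it takes over 58 s, if anything falls off the work surface, if the arm or the gripper's body presses on something with over 40 N, if the wrist force passes 120 N, or if a joint passes its speed limit or range.

## Working session

There is one attempt and no reset: what is moved stays moved. The work goes in short steps, Python scripts to look and compute and a tool call to move; the robot and the scene stay as the last step left them, time stands still between calls to the robot, and variables do not carry over. Pictures are saved under pics/ and viewed, at most 10 in all, crops included, and the job is handed in when it is done.

Besides the shell and the picture viewer there is one more tool, called as name([rows], argument=value, ...), one row to a line, values as JSON. servo_tool: Moves the arm, as the interface text tells. Shifts and turns lie within -1 to 1; 1 stands for 300 mm of shift or pi rad of turn. Its arguments: {"type":"object","properties":{"series":{"type":"array"},"grip_force":{"type":"number"}},"required":["series"]}

```bash
mkdir -p pics; cat > h.py <<'E'
import numpy as np, cv2
from cell import get_obs, eyes, env
from scipy.spatial.transform import Rotation as Ro
def cam(n):
    o=get_obs(); d=eyes.read_camera(n)
    if 'mount' in d:
        T=np.eye(4);T[:3,:3]=Ro.from_euler('xyz',o['tool_rot'],degrees=True).as_matrix();T[:3,3]=o['tool_pos']
        T=T@np.array(d['mount']); d['origin']=T[:3,3]; d['rotation']=T[:3,:3]
    return d
def pts(d):
    z=d['depth']; v,u=np.mgrid[:400,:640]
    p=np.stack([(u-d['cx'])/d['fx']*z,(v-d['cy'])/d['fy']*z,z],-1)
    P=p@np.array(d['rotation']).T+np.array(d['origin']); P[z==0]=np.nan
    return P
def save(d,n): cv2.imwrite(f'pics/{n}.png',d['frame'][:,:,::-1])
E
python3 - <<'E'
from h import *
import pickle
o=get_obs(); print(o)
for n in('top','side'):
    d=cam(n); save(d,n); pickle.dump(d,open(n+'.pkl','wb')); print(n,d['origin'],d['rotation'],d['fx'],(d['depth']>0).mean())
E
```

```text
{'time_s': 0.0, 'qpos': array([74.89034252, 18.43753149, -4.01577248, 83.17490235,  1.29612508,
       78.54233968, -3.25929526]), 'joint_velocities': array([-0.03759327,  0.03331134, -0.10989118,  0.0254666 ,  0.02390394,
       -0.07643057,  0.11195087]), 'effort': array([-5.71619040e-06, -4.91290998e+01, -4.04005134e-01, -3.12524235e+01,
       -6.38774643e-02,  4.36365476e-02,  1.61472344e-04]), 'tool_pos': array([ 0.17805615, -0.62455088,  0.22147889]), 'tool_rot': array([-1.79890536e+02,  6.89607964e-03,  1.59205716e+01]), 'force': array([-0.00441103, -0.58399259,  0.38405285]), 'wrist_torque': array([-0.00985331,  0.00564904,  0.00041275]), 'grasp_force': 0.0, 'grip_width': 0.08657266566256444}
top [ 0.48588606 -0.05934199  1.12974046] [-175.25984748   -0.69832269  -89.75266882] 409.6920728430389 0.9959921875
side [ 0.41602209 -1.06295147  0.67218325] [-118.74260517    0.72208398   -7.84627159] 467.36734928113407 0.99597265625
```

```bash
ls
```

```text
h.py
pics
side.pkl
top.pkl
```

```bash
sed -i "s/    return d$/    else: d['rotation']=Ro.from_euler('xyz',d['rotation'],degrees=True).as_matrix()\n    return d/" h.py; cat h.py | sed -n 4,12p
```

```text
def cam(n):
    o=get_obs(); d=eyes.read_camera(n)
    if 'mount' in d:
        T=np.eye(4);T[:3,:3]=Ro.from_euler('xyz',o['tool_rot'],degrees=True).as_matrix();T[:3,3]=o['tool_pos']
        T=T@np.array(d['mount']); d['origin']=T[:3,3]; d['rotation']=T[:3,:3]
    else: d['rotation']=Ro.from_euler('xyz',d['rotation'],degrees=True).as_matrix()
    return d
def pts(d):
    z=d['depth']; v,u=np.mgrid[:400,:640]
```

View pics/top.png

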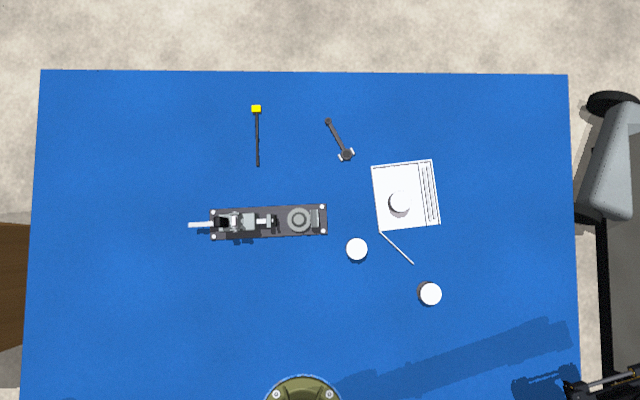

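View pics/side.png

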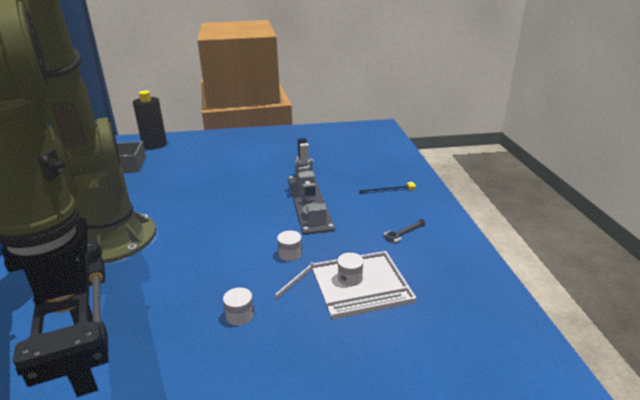

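```bash
python3 - <<'E'
from h import *
import pickle
d=pickle.load(open('top.pkl','rb')); d['rotation']=Ro.from_euler('xyz',d['rotation'],degrees=True).as_matrix()
P=pts(d); np.save('P.npy',P)
sub=P[60:280,180:450]; print('table z',np.nanmedian(P[300:340,100:200,2]))
for n,(u0,v0,u1,v1),(z0,z1) in [('piston',(370,160,440,235),(.045,.065)),('seat',(280,200,325,240),(.025,.036)),('spigot',(280,200,325,240),(.038,.046)),('fixedjaw',(280,200,335,245),(.055,.075)),('jawhead',(240,200,290,245),(.055,.07)),('housing',(210,200,265,250),(.068,.08)),('high',(180,190,270,250),(.085,.2)),('lowleft',(180,190,215,250),(.02,.085)),('base',(205,195,335,250),(.007,.013))]:
    R=P[v0:v1,u0:u1].reshape(-1,3); R=R[(R[:,2]>z0)&(R[:,2]<z1)]
    if len(R)<3: print(n,len(R)); continue
    r=cv2.minAreaRect((R[:,:2]*1000).astype(np.float32))
    print(n,len(R),R.mean(0).round(4),'min',R.min(0).round(3),'max',R.max(0).round(3),'rect',np.round(r[0],1),np.round(r[1],1),round(r[2],1))
E
```

```text
table z 0.0005014742332961619
piston 353 [ 0.5772 -0.2539  0.0537] min [ 0.55  -0.281  0.046] max [ 0.603 -0.227  0.06 ] rect [ 576.4 -253.9] [53.8 53.1] 89.4
seat 289 [0.5285 0.0143 0.0307] min [ 0.499 -0.016  0.025] max [0.56  0.046 0.036] rect [529.1  14.9] [62.4 60.8] 26.3
spigot 122 [0.5288 0.0142 0.0418] min [ 0.512 -0.003  0.038] max [0.547 0.032 0.046] rect [528.6  14.4] [31.  34.4] 27.4
fixedjaw 149 [ 0.5316 -0.0277  0.0615] min [ 0.509 -0.038  0.056] max [ 0.554 -0.016  0.069] rect [531.2 -27.2] [44.6 21.1] 0.7
jawhead 167 [0.5241 0.098  0.063 ] min [0.498 0.073 0.055] max [0.544 0.158 0.069] rect [519.7 115. ] [84.2 46.7] 88.1
housing 405 [0.5199 0.1598 0.074 ] min [0.495 0.124 0.068] max [0.544 0.219 0.08 ] rect [519.9 171.1] [45.7 94.5] 3.1
high 311 [0.5189 0.1795 0.1294] min [0.495 0.156 0.086] max [0.545 0.207 0.163] rect [519.3 181.8] [49.8 50.9] 2.6
lowleft 126 [0.5148 0.2657 0.0578] min [0.508 0.235 0.051] max [0.524 0.298 0.061] rect [515.5 266.5] [13.9 63.3] 3.4
base 1669 [0.5226 0.0914 0.0101] min [ 0.456 -0.061  0.007] max [0.592 0.265 0.013] rect [526.  102.5] [331.9 128.5] 85.4
```

```bash
cat >> h.py <<'E'
def row(p,yaw):
    o=get_obs(); R=Ro.from_euler('xyz',o['tool_rot'],degrees=True); T=Ro.from_euler('xyz',[180,0,yaw],degrees=True)
    s=R.inv().apply(np.array(p)-o['tool_pos'])/.3; w=(R.inv()*T).as_rotvec()/np.pi
    print('row',s.round(4),w.round(4))
E
python3 - <<'E'
from h import *
row([.5772,-.2539,.19],93.1)
print(eyes.read_camera('wrist')['mount'])
E
```

```text
row [ 1.6183 -0.8231  0.1065] [-5.000e-04 -4.000e-04 -4.288e-01]
[[ 1.80929968e-03 -9.70161854e-01 -2.42451446e-01  6.56401834e-02]
 [ 9.99998144e-01  1.59487644e-03  1.08066188e-03  4.66966286e-04]
 [-6.61736831e-04 -2.42452952e-01  9.70162939e-01 -1.63348964e-01]
 [ 0.00000000e+00  0.00000000e+00  0.00000000e+00  1.00000000e+00]]
```

servo_tool([
  [[0.95,-0.48,0.1,0,0,-0.27,1],[0.95,-0.48,0.1,0,0,-0.27,1],[0.95,-0.48,0.1,0,0,-0.27,1],[0.95,-0.48,0.1,0,0,-0.27,1],[0.95,-0.48,0.1,0,0,-0.27,1],[0.95,-0.48,0.1,0,0,-0.27,1],[0.95,-0.48,0.1,0,0,-0.27,1],[0.95,-0.48,0.1,0,0,-0.27,1]],
])

```text
time_s: 0.82
tool_pos: [0.4158, -0.4043, 0.1921]
tool_rot: [180.0, -0.1, 65.0]
force: [0.2, 0.4, -0.3]
grip_width: 0.0869
grasp_force: 0.0
```

```bash
python3 -c "
from h import *
row([.5772,-.2539,.19],93.1)"
```

```text
row [0.6818 0.2755 0.0084] [ 0.0002 -0.0006 -0.1561]
```

servo_tool([
  [[0.682,0.275,0.008,0,0,-0.156,1],[0.682,0.275,0.008,0,0,-0.156,1],[0.682,0.275,0.008,0,0,-0.156,1],[0.682,0.275,0.008,0,0,-0.156,1],[0.682,0.275,0.008,0,0,-0.156,1],[0.682,0.275,0.008,0,0,-0.156,1],[0.682,0.275,0.008,0,0,-0.156,1],[0.682,0.275,0.008,0,0,-0.156,1]],
])

```text
time_s: 1.48
tool_pos: [0.5753, -0.2586, 0.1896]
tool_rot: [-179.9, -0.0, 92.7]
force: [0.1, -1.0, -0.3]
grip_width: 0.087
grasp_force: 0.0
```

```bash
python3 - <<'E'
from h import *
d=cam('wrist'); save(d,'w1'); o=get_obs(); print(o['tool_pos'],o['tool_rot'],o['joint_velocities'].round(1))
P=pts(d); Q=P[(P[...,2]>.048)&(P[...,2]<.06)]; print(len(Q))
print(Q.mean(0), cv2.minEnclosingCircle((Q[:,:2]*1000).astype(np.float32)))
np.save('Q.npy',Q)
E
```

```text
[ 0.5744199  -0.26041252  0.18965   ] [-1.79913191e+02  3.99385607e-02  9.25402727e+01] [ 1.5 -0.6  1.1  0.2  0.1 -0.  -0.2]
5725
[ 0.50517251 -0.19017144  0.05284718] ((512.6825561523438, -199.00146484375), 112.81231689453125)
```

View pics/w1.png

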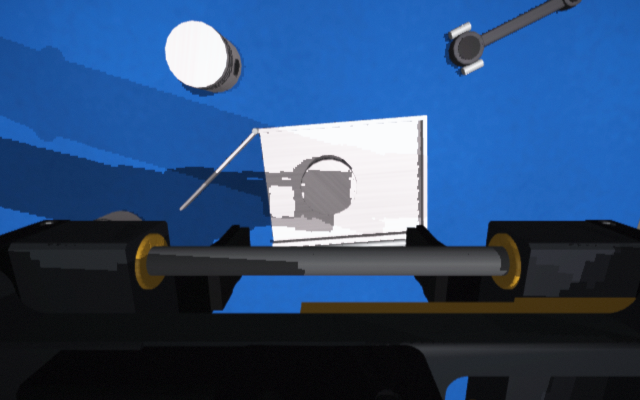

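```bash
python3 - <<'E'
from h import *
def fit():
    o=get_obs();d=cam('wrist');P=pts(d)[140:235,270:375].reshape(-1,3);Q=P[(P[:,2]>.046)&(P[:,2]<.062)]
    (c,r)=cv2.minEnclosingCircle((Q[:,:2]*1000).astype(np.float32))
    print(o['time_s'],o['tool_pos'].round(4),o['tool_rot'].round(2),len(Q),Q.mean(0).round(4),np.round(c,1),round(r,1), (Q.min(0)+Q.max(0))[:2]/2)
for i in range(4): fit()
row([.5772,-.2539,.19],93.1)
E
```

```text
1.5333 [ 0.5744 -0.2604  0.1897] [-1.7991e+02  4.0000e-02  9.2540e+01] 2483 [ 0.576  -0.2553  0.0552] [ 576.  -256.3] 28.0 [ 0.5760299  -0.25630583]
1.5833 [ 0.574  -0.2613  0.1898] [-1.7991e+02  6.0000e-02  9.2450e+01] 2491 [ 0.576  -0.2552  0.0552] [ 576.2 -256.4] 28.1 [ 0.57594208 -0.2563522 ]
1.6333 [ 0.5739 -0.2616  0.1899] [-1.7993e+02  6.0000e-02  9.2400e+01] 2489 [ 0.576  -0.2553  0.0551] [ 576.1 -256.2] 27.9 [ 0.57604367 -0.25606371]
1.6833 [ 0.5739 -0.2615  0.19  ] [-1.7994e+02  6.0000e-02  9.2400e+01] 2488 [ 0.576  -0.2552  0.0552] [ 576.  -256.3] 28.1 [ 0.57606297 -0.25599707]
row [0.0241 0.0114 0.0004] [-0.0002  0.0003 -0.0038]
```

```bash
python3 -c "
from h import *
row([.5763,-.2558,.024],93.1)"
```

```text
row [0.0184 0.0085 0.5538] [-0.0002  0.0003 -0.0038]
```

servo_tool([
  [[0.018,0.0085,0.13,0,0,-0.004,1],[0.018,0.0085,0.27,0,0,-0.004,1],[0.018,0.0085,0.39,0,0,-0.004,1],[0.018,0.0085,0.48,0,0,-0.004,1],[0.018,0.0085,0.54,0,0,-0.004,1],[0.018,0.0085,0.553,0,0,-0.004,1],[0.018,0.0085,0.553,0,0,-0.004,1],[0.018,0.0085,0.553,0,0,-0.004,0],[0.018,0.0085,0.553,0,0,-0.004,0],[0.018,0.0085,0.553,0,0,-0.004,0],[0.018,0.0085,0.553,0,0,-0.004,0],[0.018,0.0085,0.553,0,0,-0.004,0]],
], grip_force=25)

```text
time_s: 2.73
tool_pos: [0.5782, -0.254, 0.0253]
tool_rot: [179.9, 0.1, 93.3]
force: [0.0, -1.0, -0.2]
grip_width: 0.0612
grasp_force: 0.0
```

servo_tool([
  [[0,0,0,0,0,0,0],[0,0,0,0,0,0,0],[0,0,0,0,0,0,0],[0,0,0,0,0,0,0]],
])

```text
time_s: 3.07
tool_pos: [0.5775, -0.254, 0.0249]
tool_rot: [-180.0, 0.0, 93.3]
force: [-2.6, 0.8, 6.4]
grip_width: 0.0556
grasp_force: 25.0
```

servo_tool([
  [[0,0,-0.06,0,0,0,0],[0,0,-0.18,0,0,0,0],[0,0,-0.32,0,0,0,0],[0.07,-0.02,-0.44,0,0,0,0],[0.18,-0.05,-0.5,0,0,0,0],[0.3,-0.08,-0.5,0,0,0,0],[0.42,-0.11,-0.5,0,0,0,0],[0.53,-0.14,-0.5,0,0,0,0],[0.58,-0.15,-0.5,0,0,0,0],[0.6,-0.15,-0.5,0,0,0,0],[0.6,-0.15,-0.5,0,0,0,0],[0.6,-0.15,-0.5,0,0,0,0]],
])

```text
time_s: 4.07
tool_pos: [0.5227, -0.0783, 0.174]
tool_rot: [180.0, 0.0, 93.2]
force: [0.3, -0.7, -1.8]
grip_width: 0.0555
grasp_force: 25.0
```

```bash
python3 - <<'E'
from h import *
cam('top')
d=cam('wrist'); save(d,'w2'); o=get_obs(); print(o['tool_pos'],o['tool_rot'],o['grip_width'])
P=pts(d); c=P.reshape(-1,3)
near=np.hypot(c[:,0]-.5287,c[:,1]-.0145)
for n,m in [('seat',(near<.045)&(abs(c[:,2]-.03)<.006)),('spig',(near<.03)&(c[:,2]>.037)&(c[:,2]<.05)),('jawhead',(abs(c[:,0]-.526)<.03)&(c[:,1]>.05)&(c[:,1]<.1)&(abs(c[:,2]-.066)<.006)),('fixed',(near<.06)&(c[:,1]<0)&(abs(c[:,2]-.065)<.006)),('crown',(np.hypot(c[:,0]-o['tool_pos'][0],c[:,1]-o['tool_pos'][1])<.04)&(abs(c[:,2]-o['tool_pos'][2]-.029)<.012)),('housing',(abs(c[:,0]-.52)<.04)&(c[:,1]>.1)&(c[:,1]<.23)&(abs(c[:,2]-.074)<.005)),('high',(abs(c[:,0]-.52)<.06)&(c[:,1]>.13)&(c[:,1]<.25)&(abs(c[:,2]-.158)<.005))]:
    Q=c[m]
    if len(Q)<5: print(n,len(Q));continue
    r=cv2.minAreaRect((Q[:,:2]*1000).astype(np.float32)); e=cv2.minEnclosingCircle((Q[:,:2]*1000).astype(np.float32))
    print(n,len(Q),Q.mean(0).round(4),Q.min(0).round(3),Q.max(0).round(3),np.round(r[0],1),np.round(r[1],1),round(r[2],1),np.round(e[0],1),round(e[1],1))
E
```

```text
[ 0.52261817 -0.07896289  0.17389058] [-1.79989074e+02  1.00344779e-02  9.31382725e+01] 0.05540693419679951
seat 2401 [0.5269 0.0137 0.0315] [ 0.495 -0.018  0.029] [0.559 0.045 0.036] [527.   13.7] [63.3 62.2] 3.4 [527.1  13. ] 32.0
spig 1296 [0.5269 0.0127 0.042 ] [ 0.509 -0.006  0.037] [0.546 0.032 0.046] [527.2  12.8] [36.3 36.3] 70.8 [527.1  13. ] 19.1
jawhead 414 [0.5234 0.0735 0.0661] [0.509 0.071 0.06 ] [0.538 0.078 0.069] [523.5  74. ] [29.4  6. ] 3.0 [523.5  73.7] 14.8
fixed 1193 [ 0.5295 -0.0282  0.063 ] [ 0.506 -0.041  0.059] [ 0.553 -0.017  0.07 ] [529.6 -29. ] [46.  20.9] 3.3 [529.5 -29.3] 24.7
crown 6642 [ 0.5223 -0.0749  0.2033] [ 0.484 -0.1    0.191] [ 0.56  -0.053  0.215] [522.3 -75.7] [75.9 46.1] 3.0 [522.  -68.6] 38.0
housing 0
high 0
```

View pics/w2.png

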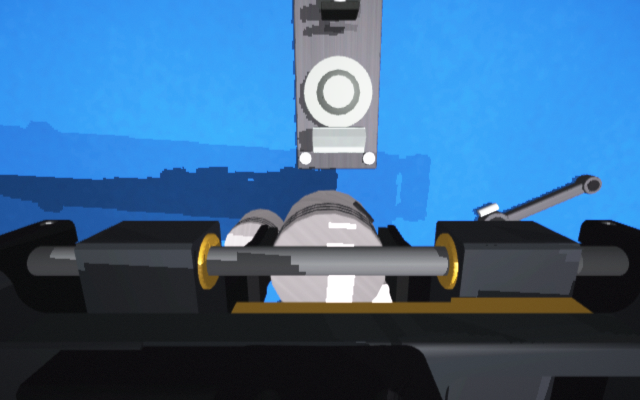

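```bash
python3 -c "
from h import *
print(get_obs()['joint_velocities'].round(2));row([.5283,.0154,.120],93.2)"
```

```text
[ 0.17  0.02 -0.1   0.11 -0.34  0.03 -0.07]
row [0.3131 0.0362 0.1796] [-0.0001  0.0001 -0.0003]
```

servo_tool([
  [[0.08,0.01,0.05,0,0,0,0],[0.19,0.02,0.1,0,0,0,0],[0.27,0.03,0.15,0,0,0,0],[0.313,0.036,0.179,0,0,0,0],[0.313,0.036,0.179,0,0,0,0],[0.313,0.036,0.179,0,0,0,0],[0.313,0.036,0.179,0,0,0,0],[0.313,0.036,0.179,0,0,0,0]],
])

```text
time_s: 4.83
tool_pos: [0.5284, 0.0155, 0.121]
tool_rot: [180.0, 0.0, 93.1]
force: [0.7, 0.3, -2.0]
grip_width: 0.056
grasp_force: 25.0
```

```bash
python3 -c "
from h import *
o=get_obs();print(o['joint_velocities'].round(2),o['tool_pos'],o['force'],o['time_s']);row([.5283,.0154,.056],93.2)"
```

```text
[ 0.03 -0.41 -0.33  0.09 -0.14 -0.07 -0.23] [0.52841363 0.01552354 0.12101255] [ 0.6842322   0.32234464 -1.98295604] 4.8333
row [-2.000e-04 -6.000e-04  2.167e-01] [ 0.0003  0.0002 -0.0004]
```

servo_tool([
  [[0,0,0.06,0,0,0,0],[0,0,0.12,0,0,0,0],[0,0,0.17,0,0,0,0],[0,0,0.2,0,0,0,0],[0,0,0.217,0,0,0,0],[0,0,0.217,0,0,0,0],[0,0,0.217,0,0,0,0]],
])

```text
time_s: 5.42
tool_pos: [0.5282, 0.0173, 0.056]
tool_rot: [180.0, 0.0, 93.3]
force: [0.4, 0.1, -2.2]
grip_width: 0.0559
grasp_force: 25.0
```

servo_tool([
  [[0,0,0.005,0,0,0,0],[0,0,0.01,0,0,0,0],[0,0,0.014,0,0,0,0],[0,0,0.017,0,0,0,0],[0,0,0.017,0,0,0,0],[0,0,0.017,0,0,0,0]],
])

```text
time_s: 5.92
tool_pos: [0.528, 0.0177, 0.0509]
tool_rot: [180.0, 0.0, 93.3]
force: [-0.9, 0.1, 3.1]
grip_width: 0.0555
grasp_force: 25.0
```

servo_tool([
  [[-0.004,0,0.002,0,0,0,0],[-0.007,0,0.004,0,0,0,0],[-0.007,0,0.004,0,0,0,0],[-0.007,0,0.004,0,0,0,0]],
])

```text
time_s: 6.25
tool_pos: [0.528, 0.0176, 0.0508]
tool_rot: [180.0, -0.1, 93.4]
force: [-4.0, 3.1, 12.2]
grip_width: 0.0555
grasp_force: 25.0
```

servo_tool([
  [[0,0,0,0,0,0,1],[0,0,0,0,0,0,1],[0,0,0,0,0,0,1],[0,0,0,0,0,0,1],[0,0,0,0,0,0,1],[0,0,-0.04,0,0,0,1],[0,0,-0.14,0,0,0,1],[0,0,-0.26,0,0,0,1],[0,0,-0.38,0,0,0,1],[0,0,-0.49,0,0,0,1],[0,0,-0.56,0,0,0,1],[0,0,-0.58,0,0,0,1]],
])

```text
time_s: 7.25
tool_pos: [0.53, 0.016, 0.2283]
tool_rot: [179.6, 0.1, 93.3]
force: [0.3, 1.1, 0.8]
grip_width: 0.0866
grasp_force: 0.0
```

servo_tool([
  [[-0.1,0,-0.1,0,0,0,1],[-0.22,0,-0.1,0,0,0,1],[-0.3,0,-0.1,0,0,0,1],[-0.33,0,-0.1,0,0,0,1],[-0.33,0,-0.1,0,0,0,1],[-0.33,0,-0.1,0,0,0,1]],
])

```text
time_s: 7.75
tool_pos: [0.5331, -0.0822, 0.2525]
tool_rot: [-179.9, -0.1, 93.3]
force: [0.9, 0.4, 0.6]
grip_width: 0.0871
grasp_force: 0.0
```

```bash
python3 - <<'E'
from h import *
t=cam('top'); s=cam('side')
d=cam('wrist'); save(d,'w3'); o=get_obs(); print(o['time_s'],o['tool_pos'],o['tool_rot'])
v=np.hstack([cv2.resize(s['frame'][120:245,250:370],None,fx=3,fy=3),cv2.resize(t['frame'][185:260,180:320],None,fx=3,fy=3)[:225].repeat(1,0) if 0 else np.zeros((375,1,3),np.uint8)]); cv2.imwrite('pics/s3.png',v[:,:,::-1])
for nm,c in [('w',pts(d).reshape(-1,3)),('t',pts(t).reshape(-1,3)),('s',pts(s).reshape(-1,3))]:
  near=np.hypot(c[:,0]-.5287,c[:,1]-.0145)
  for n,m in [('crown',(near<.037)&(c[:,2]>.073)&(c[:,2]<.09)),('jawhead',(abs(c[:,0]-.526)<.03)&(c[:,1]>.05)&(c[:,1]<.1)&(abs(c[:,2]-.066)<.006)),('blade',(abs(c[:,0]-.52)<.03)&(c[:,1]>.13)&(c[:,1]<.25)&(c[:,2]>.15)&(c[:,2]<.17))]:
    Q=c[m]
    if len(Q)<5: print(nm,n,len(Q));continue
    r=cv2.minAreaRect((Q[:,:2]*1000).astype(np.float32)); e=cv2.minEnclosingCircle((Q[:,:2]*1000).astype(np.float32))
    print(nm,n,len(Q),Q.mean(0).round(4),Q.min(0).round(3),Q.max(0).round(3),np.round(r[0],1),np.round(r[1],1),round(r[2],1),np.round(e[0],1),round(e[1],1))
    if n=='crown' and nm!='s':
      A=np.c_[Q[:,:2]-Q[:,:2].mean(0),np.ones(len(Q))]; k=np.linalg.lstsq(A,Q[:,2],rcond=None)[0]; print('tilt deg',np.degrees(k[:2]).round(2))
E
```

```text
7.9 [ 0.53336751 -0.08076995  0.2528957 ] [-1.79972095e+02 -4.51162943e-02  9.35142751e+01]
w crown 2413 [0.528  0.0153 0.0812] [ 0.5   -0.013  0.075] [0.556 0.043 0.084] [528.1  14.7] [55.4 55.1] 10.9 [528.  15.] 28.0
tilt deg [0.02 0.25]
w jawhead 768 [0.5228 0.0838 0.0664] [0.505 0.071 0.06 ] [0.541 0.099 0.07 ] [522.9  85.2] [35.8 28.3] 3.4 [523.   84.8] 19.5
w blade 0
t crown 360 [0.5293 0.0174 0.0803] [ 0.503 -0.007  0.074] [0.557 0.044 0.087] [530.1  18.4] [53.9 51.6] 0.7 [529.5  16.9] 27.8
tilt deg [0.32 0.03]
t jawhead 95 [0.5255 0.0857 0.0661] [0.508 0.073 0.061] [0.542 0.097 0.072] [525.7  84.8] [34.5 23.4] 5.1 [525.4  85.9] 18.9
t blade 119 [0.5186 0.1859 0.1576] [0.506 0.156 0.151] [0.532 0.207 0.162] [518.9 182. ] [24.2 52.1] 3.5 [517.9 182.4] 27.6
s crown 219 [0.5296 0.0109 0.08  ] [ 0.503 -0.015  0.073] [0.557 0.043 0.084] [530.   14.1] [58.6 53.1] 82.3 [530.2  14.6] 29.9
s jawhead 59 [0.5236 0.0835 0.0661] [0.507 0.07  0.061] [0.542 0.098 0.07 ] [525.1  83.6] [35.  25.6] 5.1 [524.7  83.7] 19.2
s blade 59 [0.5225 0.1751 0.1563] [0.512 0.152 0.15 ] [0.532 0.205 0.162] [523.8 178.2] [52.2 19.8] 85.1 [522.4 178.7] 26.9
```

View pics/s3.png

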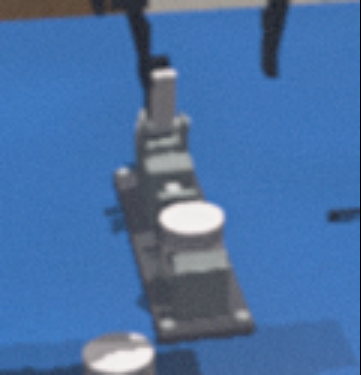

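View pics/w3.png

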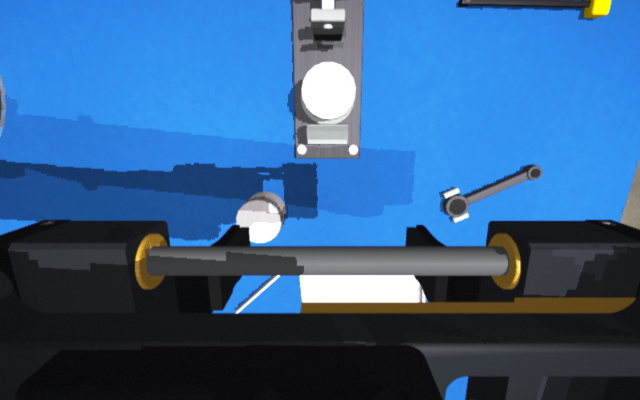

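```bash
python3 -c "
from h import *
o=get_obs();print(o['qpos'].round(1),o['joint_velocities'].round(2))
row([.5188,.190,.25],3.2);row([.5188,.190,.25],183.2)"
```

```text
[ 39.5   6.4 -36.1  95.2   3.8  79.7   6.4] [-0.07 -0.09  0.15 -0.1   0.25  0.    0.21]
row [0.9038 0.0069 0.0104] [-3.000e-04 -1.000e-04  5.017e-01]
row [0.9038 0.0069 0.0104] [ 1.000e-04 -3.000e-04 -4.983e-01]
```

servo_tool([
  [[0.08,0,0.01,0,0,-0.04,1],[0.2,0,0.01,0,0,-0.08,1],[0.32,0,0.01,0,0,-0.12,1],[0.44,0,0.01,0,0,-0.16,1],[0.56,0,0.01,0,0,-0.2,1],[0.68,0,0.01,0,0,-0.24,1],[0.78,0,0.01,0,0,-0.28,1],[0.85,0,0.01,0,0,-0.32,1],[0.89,0.006,0.01,0,0,-0.36,1],[0.904,0.007,0.01,0,0,-0.4,1],[0.904,0.007,0.01,0,0,-0.44,1],[0.904,0.007,0.01,0,0,-0.48,1]],
])

```text
time_s: 8.9
tool_pos: [0.5187, 0.1902, 0.2501]
tool_rot: [180.0, -0.0, 179.9]
force: [1.1, 0.0, -0.4]
grip_width: 0.0868
grasp_force: 0.0
```

servo_tool([
  [[0,0,0,0,0,-0.018,1],[0,0,0,0,0,-0.018,1],[0,0,0,0,0,-0.018,1],[0,0,0,0,0,-0.018,1],[0,0,0,0,0,-0.018,1],[0,0,0,0,0,-0.018,1]],
])

```text
time_s: 9.4
tool_pos: [0.5198, 0.1878, 0.2501]
tool_rot: [-180.0, 0.0, -177.5]
force: [-0.2, -0.0, 0.0]
grip_width: 0.0869
grasp_force: 0.0
```

```bash
python3 - <<'E'
from h import *
d=cam('wrist'); save(d,'w4'); o=get_obs(); print(o['time_s'],o['tool_pos'],o['tool_rot'],o['qpos'].round(1))
c=pts(d).reshape(-1,3); u=np.array([-.0558,.9984])
for n,(a,b) in {'top':(.15,.166),'mid':(.13,.148)}.items():
  m=(abs(c[:,0]-.52)<.03)&(c[:,1]>.13)&(c[:,1]<.25)&(c[:,2]>a)&(c[:,2]<b); Q=c[m]
  if len(Q)<5: print(len(Q)); continue
  r=cv2.minAreaRect((Q[:,:2]*1000).astype(np.float32))
  print(n,len(Q),Q.mean(0).round(4),Q.min(0).round(4),Q.max(0).round(4),np.round(r[0],1),np.round(r[1],1),round(r[2],1))
row([.5188,.190,.126],183.2)
E
```

```text
9.45 [0.51981718 0.1877401  0.25015085] [-1.79990550e+02  4.24847889e-03 -1.77523973e+02] [ 26.5  11.6 -55.4  93.3   9.6  80.2  62.4]
top 978 [0.5162 0.1846 0.1582] [0.5033 0.155  0.15  ] [0.5304 0.2079 0.1615] [517.3 181. ] [25.6 52.7] 3.0
mid 217 [0.5116 0.1768 0.1393] [0.5033 0.1565 0.1301] [0.5298 0.2066 0.1479] [507.5 180.4] [24.3 46.5] 32.2
row [0.0031 0.0077 0.4138] [-0.0001  0.     -0.004 ]
```

View pics/w4.png

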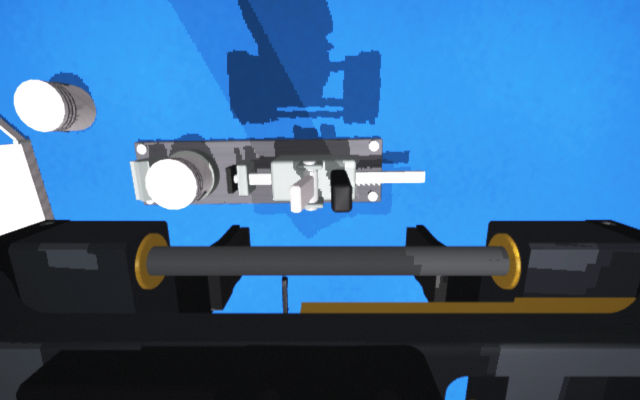

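servo_tool([
  [[0.006,0.006,0.08,0,0,-0.004,1],[0.006,0.006,0.18,0,0,-0.004,1],[0.006,0.006,0.28,0,0,-0.004,1],[0.006,0.006,0.36,0,0,-0.004,1],[0.006,0.006,0.4,0,0,-0.004,1],[0.006,0.006,0.413,0,0,-0.004,1],[0.006,0.006,0.413,0,0,-0.004,1],[0.006,0.006,0.413,0,0,-0.004,1]],
])

```text
time_s: 10.12
tool_pos: [0.5189, 0.1899, 0.1275]
tool_rot: [180.0, 0.1, -176.8]
force: [-0.5, -0.1, 0.3]
grip_width: 0.0871
grasp_force: 0.0
```

servo_tool([
  [[0,0,0,0,0,0,0.75],[0,0,0,0,0,0,0.65],[0,0,0,0,0,0,0.55],[0,0,0,0,0,0,0.48],[0,0,0,0,0,0,0.43],[0,0,0,0,0,0,0.4],[0,0,0,0,0,0,0.38],[0,0,0,0,0,0,0.38]],
], grip_force=22)

```text
time_s: 10.78
tool_pos: [0.5186, 0.1875, 0.1265]
tool_rot: [-179.8, 0.0, -176.9]
force: [0.3, -0.3, 0.4]
grip_width: 0.0422
grasp_force: 22.0
```

servo_tool([
  [[0,0,0,0,0,0,0.3],[0,0,0,0,0,0,0.3],[0,0,0,0,0,0,0.3],[0,0,0,0,0,0,0.3],[0,0,0,0,0,0,0.3],[0,0,0,0,0,0,0.3]],
])

```text
time_s: 11.28
tool_pos: [0.5185, 0.1895, 0.1265]
tool_rot: [-180.0, 0.1, -176.8]
force: [2.0, -0.3, 3.8]
grip_width: 0.0383
grasp_force: 23.3
```

servo_tool([
  [[0,0,0,0,0,0,0.3],[0,0,0,0,0,0,0.3],[0,0,0,0,0,0,0.3],[0,0,0,0,0,0,0.3]],
])

```text
time_s: 11.62
tool_pos: [0.5185, 0.1894, 0.1265]
tool_rot: [180.0, 0.1, -176.8]
force: [3.0, -0.2, 5.3]
grip_width: 0.0387
grasp_force: 23.3
```

servo_tool([
  [[0,0,0,0,0,0,0.95],[0,0,0,0,0,0,0.95],[0,0,0,0,0,0,0.95],[0,0,0,0,0,0,0.95],[0,0,0,0,0,0,0.95],[0,0,0,0,0,0,0.95],[0,0,0,0,0,0,0.95],[0,0,0,0,0,0,0.95]],
])

```text
time_s: 12.28
tool_pos: [0.5175, 0.1901, 0.1261]
tool_rot: [180.0, -0.0, -176.7]
force: [0.3, 0.6, 0.2]
grip_width: 0.0801
grasp_force: 0.0
```

```bash
cat > m.py <<'E'
from h import *
o=get_obs(); print(o['time_s'],o['tool_pos'],o['grip_width'])
for n in ('top','side'):
    c=pts(cam(n)).reshape(-1,3); near=np.hypot(c[:,0]-.5287,c[:,1]-.0145)
    for k,m in [('crown',(near<.037)&(c[:,2]>.074)&(c[:,2]<.088)),('jawhead',(abs(c[:,0]-.526)<.025)&(c[:,1]>.048)&(c[:,1]<.105)&(abs(c[:,2]-.066)<.005)),('blade',(abs(c[:,0]-.52)<.016)&(c[:,1]>.13)&(c[:,1]<.22)&(abs(c[:,2]-.158)<.006))]:
        Q=c[m]; 
        if len(Q)>4: print(n,k,len(Q),Q.mean(0).round(4),np.percentile(Q[:,1],[2,98]).round(4))
E
python3 m.py
```

```text
12.2833 [0.51753905 0.19006657 0.12609132] 0.08014749072405898
top crown 374 [0.5297 0.0163 0.0799] [-0.0086  0.0414]
top jawhead 100 [0.5247 0.0779 0.0656] [0.0635 0.0923]
side crown 211 [0.5298 0.0115 0.0804] [-0.0121  0.0417]
side jawhead 39 [0.5249 0.0791 0.0662] [0.0681 0.0867]
side blade 47 [0.5192 0.1528 0.1574] [0.1356 0.1966]
```

servo_tool([
  [[0,0,0,0,0,0,0.3],[0,0,0,0,0,0,0.3],[0,0,0,0,0,0,0.3],[0,0,0,0,0,0,0.3],[0,0,0,0,0,0,0.3],[0,0,0,0,0,0,0.3],[0,0,0,0,0,0,0.3],[0,0,0,0,0,0,0.3],[0,0,0,0,0,0,0.3],[0,0,0,0,0,0,0.3]],
])

```text
time_s: 13.22
tool_pos: [0.5183, 0.1894, 0.1265]
tool_rot: [-180.0, 0.1, -176.8]
force: [0.9, -0.4, 2.2]
grip_width: 0.0384
grasp_force: 23.2
```

servo_tool([
  [[0,0,0,0,0,0,0.95],[0,0,0,0,0,0,0.95],[0,0,0,0,0,0,0.95],[0,0,0,0,0,0,0.95],[0,0,0,0,0,0,0.95],[0,0,0,0,0,0,0.95],[0,0,0,0,0,0,0.95],[0,0,0,0,0,0,0.95]],
])

```text
time_s: 13.88
tool_pos: [0.5177, 0.19, 0.1261]
tool_rot: [180.0, -0.0, -176.7]
force: [0.4, 0.2, 0.0]
grip_width: 0.0801
grasp_force: 0.0
```

```bash
python3 m.py
```

```text
13.8833 [0.5176527  0.19003842 0.12612262] 0.08013866974371149
top crown 372 [0.5296 0.0163 0.0802] [-0.0087  0.0415]
top jawhead 96 [0.5257 0.0664 0.0656] [0.0529 0.0978]
side crown 210 [0.5297 0.0116 0.0804] [-0.0117  0.04  ]
side jawhead 20 [0.5208 0.073  0.0663] [0.0616 0.0984]
side blade 50 [0.5185 0.1536 0.1578] [0.1348 0.1948]
```

servo_tool([
  [[0,0,0,0,0,0,0.3],[0,0,0,0,0,0,0.3],[0,0,0,0,0,0,0.3],[0,0,0,0,0,0,0.3],[0,0,0,0,0,0,0.3],[0,0,0,0,0,0,0.3],[0,0,0,0,0,0,0.3],[0,0,0,0,0,0,0.3],[0,0,0,0,0,0,0.3],[0,0,0,0,0,0,0.3]],
])

```text
time_s: 14.82
tool_pos: [0.5183, 0.1894, 0.1265]
tool_rot: [-180.0, 0.1, -176.8]
force: [0.1, -1.7, 2.3]
grip_width: 0.0382
grasp_force: 23.3
```

```bash
python3 m.py
```

```text
14.8167 [0.51833019 0.18943366 0.12647642] 0.03819050521279056
top crown 375 [0.53  0.012 0.08 ] [-0.0124  0.0364]
top jawhead 75 [0.5259 0.0611 0.0656] [0.0528 0.0924]
side crown 215 [0.5298 0.0071 0.0803] [-0.0162  0.0381]
side jawhead 6 [0.5165 0.0742 0.0648] [0.0578 0.104 ]
side blade 39 [0.5183 0.1665 0.1579] [0.1555 0.1975]
```

servo_tool([
  [[0,0,0,0,0,0,0.95],[0,0,0,0,0,0,0.95],[0,0,0,0,0,0,0.95],[0,0,0,0,0,0,0.95],[0,0,0,0,0,0,0.95],[0,0,0,0,0,0,0.95],[0,0,0,0,0,0,0.95],[0,0,0,0,0,0,0.95]],
])

```text
time_s: 15.58
tool_pos: [0.5176, 0.19, 0.1261]
tool_rot: [180.0, -0.0, -176.7]
force: [0.1, 0.8, -0.2]
grip_width: 0.08
grasp_force: 0.0
```

servo_tool([
  [[0,0,0,0,0,0,0.65],[0,0,0,0,0,0,0.6],[0,0,0,0,0,0,0.55],[0,0,0,0,0,0,0.5],[0,0,0,0,0,0,0.45],[0,0,0,0,0,0,0.4],[0,0,0,0,0,0,0.3],[0,0,0,0,0,0,0.3],[0,0,0,0,0,0,0.3],[0,0,0,0,0,0,0.3],[0,0,0,0,0,0,0.3],[0,0,0,0,0,0,0.3]],
])

```text
time_s: 16.58
tool_pos: [0.5184, 0.1874, 0.1264]
tool_rot: [-179.8, 0.0, -176.8]
force: [0.3, -6.0, 4.0]
grip_width: 0.0429
grasp_force: 22.0
```

```bash
python3 m.py
```

```text
16.5833 [0.51841024 0.18741343 0.12640771] 0.04286504234846927
top crown 376 [0.5301 0.0115 0.0801] [-0.0126  0.0363]
top jawhead 54 [0.5274 0.0556 0.0658] [0.0485 0.0867]
side crown 214 [0.53   0.0062 0.0803] [-0.0164  0.0359]
side blade 37 [0.5187 0.1629 0.1574] [0.1503 0.1959]
```

servo_tool([
  [[0,0,0,0,0,0,0.3],[0,0,0,0,0,0,0.3],[0,0,0,0,0,0,0.3],[0,0,0,0,0,0,0.3],[0,0,0,0,0,0,0.3],[0,0,0,0,0,0,0.3]],
])

```text
time_s: 17.18
tool_pos: [0.5184, 0.1874, 0.1264]
tool_rot: [-179.8, 0.0, -176.8]
force: [-1.0, -5.0, 5.4]
grip_width: 0.0424
grasp_force: 22.0
```

```bash
python3 m.py
```

```text
17.1833 [0.51839929 0.18740559 0.12639244] 0.04239810391332626
top crown 374 [0.5304 0.0116 0.0801] [-0.0126  0.0362]
top jawhead 54 [0.5266 0.0563 0.0655] [0.05   0.0911]
side crown 214 [0.53   0.0063 0.0804] [-0.0164  0.0357]
side blade 40 [0.5184 0.1635 0.1576] [0.1529 0.1949]
```

servo_tool([
  [[0,0,0,0,0,0,0.3],[0,0,0,0,0,0,0.3],[0,0,0,0,0,0,0.3],[0,0,0,0,0,0,0.3],[0,0,0,0,0,0,0.3],[0,0,0,0,0,0,0.3]],
], grip_force=24)

```text
time_s: 17.78
tool_pos: [0.5184, 0.1875, 0.1264]
tool_rot: [-179.8, 0.0, -176.8]
force: [-0.5, -6.1, 4.2]
grip_width: 0.0423
grasp_force: 24.3
```

```bash
python3 m.py; python3 - <<'E'
from h import *
s=cam('side');t=cam('top')
a=cv2.resize(s['frame'][130:240,260:350],(360,440),interpolation=3);b=cv2.resize(t['frame'][190:250,240:340],(400,240),interpolation=3)
v=np.zeros((440,760,3),np.uint8);v[:,:360]=a;v[:240,360:]=b;cv2.imwrite('pics/f.png',v[:,:,::-1])
E
```

```text
17.7833 [0.51838434 0.18749812 0.12638807] 0.04233491916564694
top crown 379 [0.5302 0.0115 0.08  ] [-0.0126  0.0362]
top jawhead 57 [0.5276 0.0566 0.0654] [0.0483 0.0903]
side crown 215 [0.53   0.006  0.0803] [-0.0179  0.0356]
side blade 37 [0.5186 0.1637 0.1574] [0.1518 0.1952]
```

View pics/f.png

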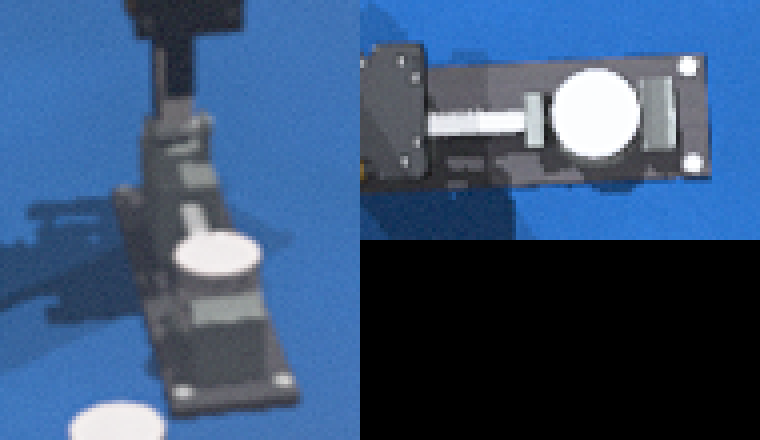

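```bash
python3 -c "
from h import *
print(env.sign_off())"
```

```text
the job is handed in; nothing more can be done
None
```

The piston stands crown up and level on the seat, pushed against the fixed jaw. It took four strokes to clamp it, and the arm still holds the trigger at about 24 N; the pad force wasn't measured, but the jaw stalled firm. The job was handed in at about 18 s, and no verdict was returned.

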